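# Clamp the board and hold the bayonet test plug

## Robot

A 7-joint arm with a two-finger parallel gripper is mounted at the origin on the work surface. World frame = base frame: x ahead of the robot, y to its left, z up, the work surface at z = 0. Lengths are in m, angles in rad, forces in N, time in s.
With the tool pointing down it reaches from about 0.35 to 0.9 m from the base axis. Payload 8.1 kg.
Tool frame: the origin (TCP) lies midway between the tips of the shut fingers; the grasp point (between the pads) lies behind it (arm.tcp_to_grasp is the z of the grasp point in the tool frame, in m); z points along the fingers, y is the line along which they close (so a half turn about z gives the same grasp; the last joint's range is limited). The gripper opens to 92 mm and grips with 3 to 60 N. Pads are 19 mm wide; open, the fingers measure 130 mm over their backs; the gripper's body (75 mm by 190 mm) begins 47 mm behind the grasp point.
Start: joints at [1.075, 0.434, 0.025, 1.573, -0.012, 1.134, -0.075], TCP at [0.239, -0.577, 0.227] pointing down, gripper open.
Joint ranges: [-2.62, 2.62], [-0.44, 2.09], [-1.27, 1.32], [0.08, 2.57], [-1.32, 4.46], [0.12, 2], [-2.74, 2.74]. Speed limits (rad/s): [2.22, 2.22, 3.01, 3.01, 3.14, 3.14, 3.14].

## Interface

Orientations are given as a rotation vector (axis times angle).
In Python, from cell import readout, vision, arm gives the robot as it stands.
- The arm moves only by the tool carry_out, never from a script. Its argument "increments" is one flat list of numbers, 6 for each row, row after row: the shift along the world's x, y, z in mm, then the turn, a rotation vector about the world's x, y, z in rad. In form: [tx, ty, tz, wx, wy, wz, tx, ty, tz, wx, wy, wz, ...]. A call has 1 to 20 rows; each row shifts and turns the commanded pose from where the row before left it; what a row does not reach is not made up. A row lasts 1/8 s, in which the tool goes at most 62.5 mm and 10.7 degrees, less where a joint would pass 70% of its speed; a pose out of reach is approached as far as the arm can. A call with a gripper value outside its range is refused whole. "grip" is the closure, from 0 (fully open) to 1 (shut), set as the call begins (left out, the last holds). The fingers move at their own pace and stop on an object; "newtons" is the grip in N (left out, the last holds). Time passes only in rows, so rows that do not move let the fingers close. It gives the time, the measured TCP pose, the force, the opening and the grip force at its end, in the units of the state.
- readout.observe(): the state, without advancing time (a new reading comes with each control period).
- vision.get_image(name): name is "scene" or "top"; returns the picture (384x512x3 uint8, red, green, blue); there is no depth.
- vision.calibration(name): a dict with "fov_y" (degrees; the focal length in pixels is half the picture's height over the tangent of half this angle, whatever the lens; pixels are square), "cx", "cy" (the principal point, pixels), "k1" (the pictures are not rectified: a ray, as slopes to the right and down, at radius r is drawn at 1 + k1 r^2 times it, then the intrinsics apply), "pose" (4x4, takes a point from camera to world coordinates). Camera axes: x right, y up, looking along -z (the intrinsics and any distortion apply to the point x, -y, -z); pixel columns grow to the right and rows downward; lengths in m; the calibration is good to about 2 mm. A picture is of the moment at which its call begins. calibration takes no time and is no camera call.
- arm.sign_off(): hands the job in; it is judged then, once.
The state is a dict: "clock": time; "joints": joint angles; "dq": joint speeds; "joint_efforts": joint torques, N m; "position": TCP position; "ee_rot": TCP orientation; "force": force on the tool from outside, world axes, zero at the start; "ft_torque": the same for the moment, N m; "width": opening from 0.0 (shut) to 1.0 (fully open); "gripper_force": force on a finger pad.
Only numpy, scipy, OpenCV 4.12 (cv2) and the standard library are available. Lean on these libraries where they do the work, as an engineer would, in place of code of your own. Each camera call takes 0.05 s, during which the arm holds its last target. There are 200 camera calls.

## Task

First press the sprung clamp lever on the board fixture down until it clicks and stays down by itself, and take the gripper off it. Then take the test plug (the one with the upright bar grip) from its rest, push it down into the bayonet socket on the fixture, turn it about a quarter turn clockwise (seen from above) against the spring until it stops, and finish still gripping it, fully seated and turned, because it springs back when let go. Leave the round dust plug, the jar and the parts tray where they are.

Things in the scene. Friction and masses are not known exactly. Their poses are not given: they have to be found in the camera images.
- fixture: Grey board test fixture fixed to the bench: slab 250 x 250 x 30 mm with a green circuit board, clamp lever and steel bayonet socket. Origin: centre of its underside; z up. In its frame: socket axis at x -20, y +70 mm; the lever's hinge axis runs along y through x +90, y -60, z 70 mm, the lever points to -x; a low terminal block (62 mm high) at x +85, y +75.
- lever_pad (a point): Centre of the upper face of the clamp lever's black press pad (44 mm along the lever, 34 wide), 150 mm along the lever from the hinge axis, 8 mm above the lever's midline. 136 mm above the bench with the lever up, about 79 when latched; moves some 15 mm to the fixture's -x going down. Takes up to about 10 N. Lever up: the point's axes are the fixture's, the pad slopes 0.4 rad.
- clamp_lever (a joint): Lever angle in rad: 0 up (0.4 rad above level). It is sprung and returns if let go before about 0.34, snaps over near there and stays latched at about 0.38 (nearly level); hard stop 0.43.
- socket (a point): Centre of the socket's mouth at its rim, 75 mm above the bench; z up, x along the entry slots. Steel turret 60 mm across, bore 28 mm, two facing slots along x, 9 mm wide at the bore, out to radius 22 mm. The ledge is 6 mm thick; lugs turn beneath it. Inside, a sprung brass rotor meets the plug's foot 5 mm below the rim and yields downward, 4 N rising to 12 N.
- twist (a joint): Angle in rad of the socket's brass rotor, which the plug's lugs turn once they are in: 0 at the entry slots, grows clockwise seen from above, stop at 1.45; spring return torque 0.10 to 0.20 N m. The plug has about 0.1 rad of play in it. It turns freely only with the plug pushed home (lugs under the ledge).
- test_plug: Loose plug, 65 mm tall, about 120 g. Origin: centre of the foot's underside; z up. Steel foot 24 mm dia, 14 long; 2 lugs at its bottom (36 mm tip to tip in x, 6 wide, 5 high); flange 48 mm dia, z 14 to 20; upright black bar grip 46 in x, 18 in y, z 20 to 65. Hangs by its flange in a rest, origin 16 above the bench. Seated: origin 14 mm below the rim (flange on it), 11 when lugs meet the ledge.
- plug_grip (a point): Point on the test plug's axis 45 mm above its foot, in the middle of the bar grip: pinch across the bar (along plug y) here.
- rest0: Fixed grey parking ring, 60 mm across, 30 mm high, bore 40 mm, that holds the test plug. Origin: centre of its underside.
- rest1: Same ring, holding the dust plug.
- dust_plug: Loose round black dust plug with a round knob and no lugs, 38 mm tall, 48 mm flange; a bystander. Origin: centre of its underside.
- flux_jar: Loose jar, 52 mm diameter, 55 mm tall; a bystander. Origin: centre of its underside.
- parts_tray: Loose open tray 110 x 80 x 25 mm; a bystander. Origin: centre of its underside.
Things that resemble listed ones, but are neither listed nor needed, are in the scene too. What is shaped like the test_plug but green or orange is not meant.

How it is judged:
By the outcome, as a careful person would: the job done as asked, in the order asked, and still so for the second after the job is handed in, while the arm keeps its last pose, push and grip.
It also fails if it takes over 64 s, if anything falls off the work surface, if the arm or the gripper's body presses on something with over 40 N, if the wrist force passes 120 N, or if a joint passes its speed limit or range.

## Working session

There is one attempt and no reset: what is moved stays moved. The work goes in short steps, Python scripts to look and compute and a tool call to move; the robot and the scene stay as the last step left them, time stands still between calls to the robot, and variables do not carry over. Pictures are saved under pics/ and viewed, at most 10 in all, crops included, and the job is handed in when it is done.

Besides the shell and the picture viewer there is one more tool, called after "Request:" by a JSON object that holds its "fn" and its "kwargs", one argument or row to a line. carry_out: Moves the arm, as the interface text tells. Its arguments: {"type":"object","properties":{"increments":{"type":"array","items":{"type":"number"}},"grip":{"type":"number"},"newtons":{"type":"number"}},"required":["increments"]}

```bash
mkdir -p pics; ls
python3 - <<'E'
from cell import readout, vision, arm
import cv2
for n in ("scene","top"):
    im=vision.get_image(n); cv2.imwrite(f"pics/{n}0.png",im[:,:,::-1]); c=vision.calibration(n); print(n,c)
print(readout.observe(), arm.tcp_to_grasp)
E
```

```text
pics
scene {'fov_y': 53.52892306149828, 'cx': 247.53350946459295, 'cy': 189.63816900041385, 'k1': -0.08668591474833835, 'pose': array([[ 0.76422541, -0.5476174 ,  0.3406974 ,  0.94716136],
       [ 0.6449234 ,  0.64413788, -0.41129089, -0.38598819],
       [ 0.00577395,  0.53404267,  0.84543781,  0.98468029],
       [ 0.        ,  0.        ,  0.        ,  1.        ]])}
top {'fov_y': 43.42563270161439, 'cx': 254.16762830697002, 'cy': 187.40484392046918, 'k1': 0.02108454678868229, 'pose': array([[-0.02472952,  0.98811423, -0.15171923,  0.42647994],
       [-0.99956677, -0.02686291, -0.01202759,  0.06299166],
       [-0.01596025,  0.15135606,  0.98835045,  1.26306887],
       [ 0.        ,  0.        ,  0.        ,  1.        ]])}
{'clock': 0.1, 'joints': array([ 1.07540583,  0.43513196,  0.02496917,  1.57399454, -0.01162336,
        1.1340427 , -0.07511483]), 'dq': array([-0.0002396 , -0.00240545, -0.00083466, -0.0029612 , -0.00018908,
        0.00106281, -0.00074095]), 'joint_efforts': array([ 4.27183302e-03, -6.69130039e+01,  9.88758802e-01, -3.15147471e+01,
       -6.04243786e-02,  3.74278170e-02,  5.65948415e-05]), 'position': array([ 0.23901015, -0.57698567,  0.22604115]), 'ee_rot': array([-3.07987461e+00, -6.12627409e-01,  6.01417714e-04]), 'force': array([0.25647607, 0.20789425, 0.20763213]), 'ft_torque': array([0.02831714, 0.03351505, 0.00050747]), 'gripper_force': 0.0, 'width': 1.0006681317774633} -0.0188
```

View pics/scene0.png

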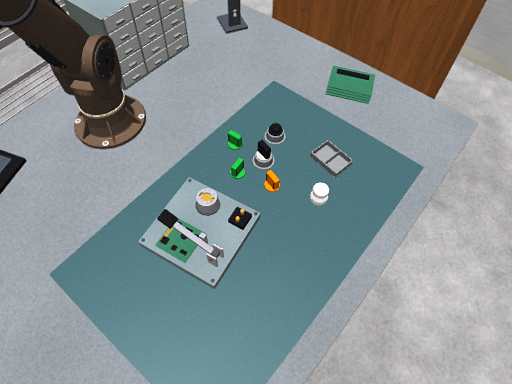

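View pics/top0.png

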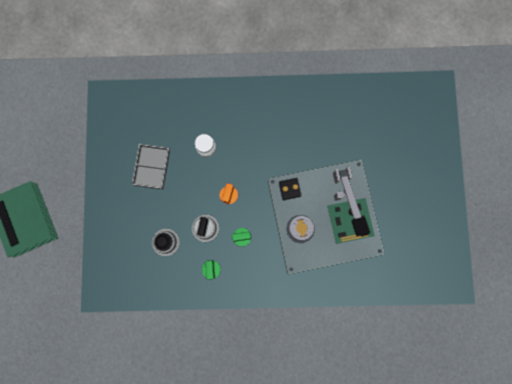

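```bash
cat > h.py <<'E'
import numpy as np, cv2
from cell import readout, vision, arm
def K(c):
    f=192/np.tan(np.radians(c["fov_y"]/2)); return np.array([[f,0,c["cx"]],[0,f,c["cy"]],[0,0,1.]])
def ray(n,p):
    c=vision.calibration(n)
    u=cv2.undistortPoints(np.array([[p]],float),K(c),np.array([c["k1"],0,0,0,0.]))[0,0] if 0 else None
    k=K(c); d=(np.array(p,float)-k[:2,2])/k[0,0]; s=d.copy()
    for _ in range(20): s=d/(1+c["k1"]*(s@s))
    P=c["pose"]; return P[:3,3],P[:3,:3]@np.array([s[0],-s[1],-1])
def plane(n,p,z):
    o,d=ray(n,p); return o+d*(z-o[2])/d[2]
def tri(a,b):
    o1,d1=ray("scene",a);o2,d2=ray("top",b)
    t=np.linalg.lstsq(np.c_[d1,-d2],o2-o1,rcond=None)[0]
    x,y=o1+t[0]*d1,o2+t[1]*d2; return (x+y)/2,np.linalg.norm(x-y)
E
sed -i '/undistort/d' h.py
python3 - <<'E'
import cv2
a=cv2.imread("pics/scene0.png")[110:290,130:350]; b=cv2.imread("pics/top0.png")[150:290,140:390]
cv2.imwrite("pics/sc.png",cv2.resize(a,None,fx=3.3,fy=3.3,interpolation=cv2.INTER_CUBIC))
cv2.imwrite("pics/tc.png",cv2.resize(b,None,fx=3.2,fy=3.2,interpolation=cv2.INTER_CUBIC))
E
```

```text
(no output)
```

View pics/sc.png

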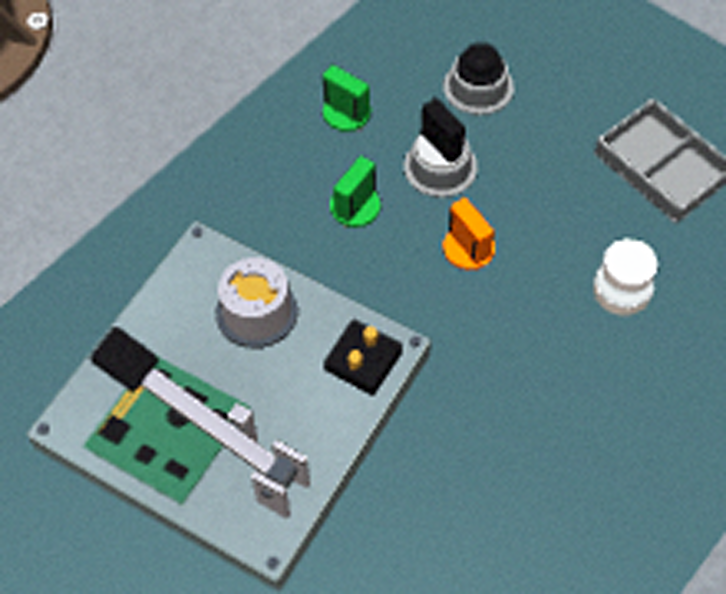

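View pics/tc.png

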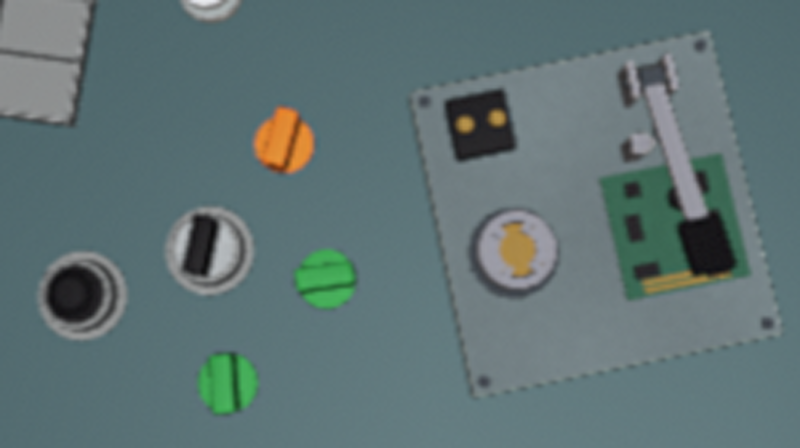

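Run:
```python
from h import *
def S(x,y): return ((x+.5)/3.3-.5+130,(y+.5)/3.3-.5+110)
def T(x,y): return ((x+.5)/3.2-.5+140,(y+.5)/3.2-.5+150)
sc=[S(416,342),S(272,563),S(43,429),S(197,232)]; tp=[T(424,101),T(700,45),T(768,323),T(484,381)]
P=[]
for a,b in zip(sc,tp):
    p,e=tri(a,b); q=plane("top",b,.03); r=plane("scene",a,.03); print((p*1e3).round(1),round(e*1e3,1),(q*1e3).round(),(r*1e3).round()); P.append((q+r)/2)
P=np.array(P); c=P.mean(0); ex=(P[0]+P[1]-P[2]-P[3]); ey=P[0]+P[3]-P[1]-P[2]
y1=np.arctan2(ex[1],ex[0]); y2=np.arctan2(-ey[0],ey[1]); print("fix",c*1e3,y1,y2,np.linalg.norm(ex)/2,np.linalg.norm(ey)/2)
y=(y1+y2)/2; R=np.array([[np.cos(y),-np.sin(y)],[np.sin(y),np.cos(y)]])
for n,v in dict(socket=(-20,70),padup=(90-150*np.cos(.4)-8*np.sin(.4),-60)).items(): print(n,c[:2]*1e3+R@v)
print("socket meas",tri(S(253,287),T(517,249)),plane("top",T(517,249),.075),plane("scene",S(253,287),.075))
print("pad meas",tri(S(125,352),T(706,242)))
a=cv2.imread("pics/scene0.png")[135:175,245:285]; b=cv2.imread("pics/top0.png")[210:250,185:225]
cv2.imwrite("pics/pl.png",np.hstack([cv2.resize(i,None,fx=10,fy=10,interpolation=cv2.INTER_CUBIC) for i in(a,b)]))
```

```text
[631.3  31.7  30.4] 1.8 [631.  31.  30.] [632.  33.  30.]
[ 671.  -193.6   29.7] 1.2 [ 671. -194.   30.] [ 672. -193.   30.]
[ 446.5 -233.8   29.4] 1.8 [ 446. -234.   30.] [ 447. -233.   30.]
[406.4  -9.2  30.3] 0.5 [406.  -9.  30.] [406.  -9.  30.]
fix [ 538.82410556 -101.19107844   30.        ] 0.17855977173071141 0.1764785793430762 0.2282598211142498 0.22858141328948722
socket [506.77722974 -35.82290767]
padup [ 498.95069528 -169.30264189]
socket meas (array([ 0.50658168, -0.03543479,  0.07335337]), np.float64(0.0009726969056387666)) [ 0.50615679 -0.03566919  0.075     ] [ 0.50769691 -0.03570221  0.075     ]
pad meas (array([ 0.50377878, -0.16671313,  0.13944334]), np.float64(0.0011139954469644219))
```

View pics/pl.png

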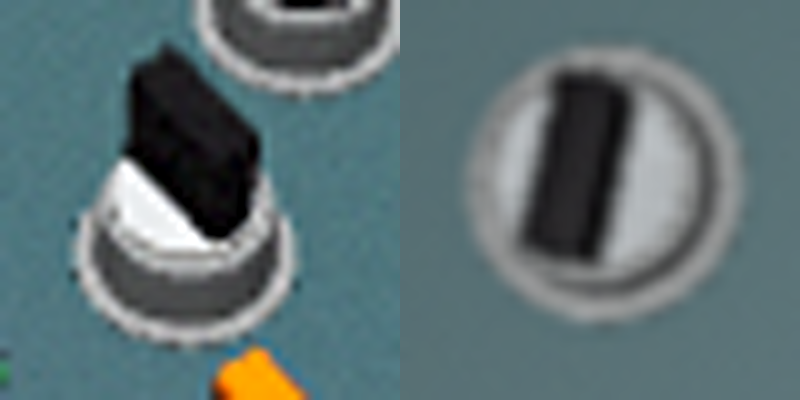

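Run:
```python
from h import *
def S(x,y): return ((x+.5)/10-.5+245,(y+.5)/10-.5+135)
def T(x,y): return ((x-400+.5)/10-.5+185,(y+.5)/10-.5+210)
A,e1=tri(S(258,138),T(556,75)); B,e2=tri(S(165,48),T(524,246)); print(A,e1,B,e2,np.linalg.norm(A-B))
q=[plane("top",T(*p),.081) for p in((556,75),(612,82),(585,258),(524,246))]; q=np.array(q); print(q,q.mean(0))
for i,j in((0,3),(1,2)): d=q[i]-q[j]; print("yaw",np.arctan2(d[1],d[0]),np.linalg.norm(d))
# ring and flange, outer outlines
im=cv2.imread("pics/top0.png")[210:250,185:225]; 
m=(im.astype(int).max(2)-im.min(2)<14).astype(np.uint8); n,l,s,c=cv2.connectedComponentsWithStats(m)
k=1+s[1:,4].argmax(); cs,_=cv2.findContours((l==k).astype(np.uint8),0,2); 
e=cv2.fitEllipse(max(cs,key=len)); print(e, plane("top",np.array(e[0])+[185,210],.03),plane("top",np.array(e[0])+[185,210],.015))
o=readout.observe(); print(cv2.Rodrigues(o["ee_rot"])[0])
```

```text
[0.53845968 0.21292007 0.07744633] 0.0010143643185564074 [0.49623243 0.22053749 0.08002736] 0.00042047855458461614 0.042986365836413666
[[0.53776666 0.21210436 0.081     ]
 [0.53567582 0.1983261  0.081     ]
 [0.4927135  0.20533317 0.081     ]
 [0.49602889 0.2202544  0.081     ]] [0.51554622 0.20900451 0.081     ]
yaw -0.19284123604476336 0.04252604692142992
yaw -0.16167455251616308 0.0435299817250496
((20.054290771484375, 17.861766815185547), (26.50313949584961, 26.84105682373047), 35.643917083740234) [0.5145196  0.20618487 0.03      ] [0.51559058 0.20792678 0.015     ]
[[ 9.23878958e-01  3.82684276e-01 -6.44758859e-04]
 [ 3.82684804e-01 -9.23878080e-01  1.27800620e-03]
 [-1.06605700e-04 -1.42746245e-03 -9.99998975e-01]]
```

Request:
{"fn": "carry_out", "kwargs": {
  "increments": [24,37,-5,0,0,0.077,24,37,-5,0,0,0.077,24,37,-5,0,0,0.077,24,37,-5,0,0,0.077,24,37,-5,0,0,0.077,24,37,-5,0,0,0.077,24,37,-5,0,0,0.077,24,37,-5,0,0,0.077,24,37,-5,0,0,0.077,24,37,-5,0,0,0.077,24,37,-5,0,0,0.077,0,0,0,0,0,0],
  "grip": 1,
  "newtons": 20
}}

```text
clock: 1.6
position: [0.5046, -0.1664, 0.1712]
ee_rot: [-2.549, -1.833, -0.002]
force: [-0.5, 0.7, 0.7]
width: 0.009
gripper_force: 0.0
```

Request:
{"fn": "carry_out", "kwargs": {
  "increments": [0,-1,-25,0,0,0,0,-1,-10,0,0,0,-3,-0.5,-7,0,0,0,-3,-0.5,-7,0,0,0,-2.2,-0.4,-7,0,0,0,-2.2,-0.4,-7,0,0,0,-1.5,-0.3,-7,0,0,0,-1.5,-0.3,-7,0,0,0]
}}

```text
clock: 2.6
position: [0.4903, -0.1753, 0.0948]
ee_rot: [2.556, 1.824, 0.001]
force: [1.4, -2.2, 3.0]
width: 0.003
gripper_force: 1.7
```

Request:
{"fn": "carry_out", "kwargs": {
  "increments": [-0.8,-0.2,-6,0,0,0,-0.8,-0.1,-6,0,0,0,0,0,-3,0,0,0,0,0,0,0,0,0]
}}

```text
clock: 3.1
position: [0.4876, -0.1749, 0.0793]
ee_rot: [-2.556, -1.825, 0.001]
force: [-1.0, 0.1, 1.6]
width: 0.003
gripper_force: 0.8
```

Request:
{"fn": "carry_out", "kwargs": {
  "increments": [0,0,-2,0,0,0,0,0,-1.5,0,0,0,0,0,0,0,0,0]
}}

```text
clock: 3.48
position: [0.488, -0.175, 0.0762]
ee_rot: [-2.557, -1.825, 0.0]
force: [-2.7, 1.9, 3.3]
width: 0.006
gripper_force: 1.6
```

Request:
{"fn": "carry_out", "kwargs": {
  "increments": [0,0,30,0,0,0,0,0,35,0,0,0,2.5,32,0,0,0,0.144,2.5,32,0,0,0,0.144,2.5,32,0,0,0,0.144,2.5,32,0,0,0,0.144,2.5,32,0,0,0,0.144,2,32,0,0,0,0.144,2,32,0,0,0,0.144,2,32,0,0,0,0.144,2,32,0,0,0,0.144,2,32,0,0,0,0.144,2,32,0,0,0,0.144,2,32,0,0,0,0.144,0,0,0,0,0,0],
  "grip": 0.45
}}

```text
clock: 5.35
position: [0.5145, 0.212, 0.1414]
ee_rot: [0.265, 3.13, 0.004]
force: [-0.6, -0.9, -0.2]
width: 0.553
gripper_force: 0.0
```

Run:
```python
from h import *
o=readout.observe(); R=cv2.Rodrigues(o["ee_rot"])[0]; print(o["position"],"yaw",np.arctan2(R[1,0],R[0,0]),R[:,2],o["joints"].round(2),o["width"],o["force"])
a=vision.get_image("scene")[110:290,130:310]; b=vision.get_image("top")[150:290,150:390]
a=cv2.resize(a,(400,400),interpolation=2); b=cv2.resize(b,(400,233),interpolation=2); b=np.vstack([b,np.zeros((167,400,3),np.uint8)])
cv2.imwrite("pics/chk.png",np.hstack([a,b])[:,:,::-1])
```

```text
[0.51454779 0.21199265 0.14139578] yaw 2.9723976146686626 [ 3.56150454e-04  2.66594073e-03 -9.99996383e-01] [ 0.07  0.54 -0.79  1.8   0.45  0.99  0.51] 0.5528540501655087 [-0.57651608 -0.86526824 -0.20837878]
```

View pics/chk.png

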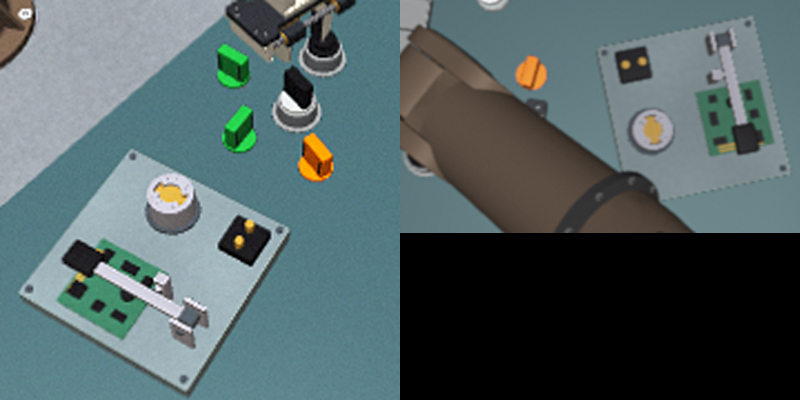

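Run:
```python
from h import *
print(plane("scene",(168.2,224.5),.08), plane("top",(150+345*.6,150+138*.6),.08))
print(tri((168.2,224.5),(150+345*.6,150+138*.6)))
```

```text
[ 0.49237662 -0.16680992  0.08      ] [ 0.48942929 -0.17031454  0.08      ]
(array([ 0.49081582, -0.16850083,  0.07995173]), np.float64(0.004543582494882691))
```

Request:
{"fn": "carry_out", "kwargs": {
  "increments": [1,-4,-30,0,0,-0.007,0,0,-35,0,0,0,0,0,-34,0,0,0,0,0,0,0,0,0]
}}

```text
clock: 5.95
position: [0.5145, 0.2024, 0.0403]
ee_rot: [-0.287, -3.125, 0.005]
force: [-0.5, -0.1, -0.0]
width: 0.554
gripper_force: 0.0
```

Request:
{"fn": "carry_out", "kwargs": {
  "increments": [1,5,2,0,0,0,0,0,0,0,0,0]
}}

```text
clock: 6.2
position: [0.5179, 0.211, 0.0461]
ee_rot: [0.284, 3.126, 0.003]
force: [0.4, -0.5, 0.1]
width: 0.553
gripper_force: 0.0
```

Request:
{"fn": "carry_out", "kwargs": {
  "increments": [0,0,0,0,0,0,0,0,0,0,0,0]
}}

```text
clock: 6.45
position: [0.517, 0.2098, 0.0447]
ee_rot: [0.284, 3.128, 0.0]
force: [0.6, -0.9, 0.6]
width: 0.549
gripper_force: 0.0
```

Run:
```python
from h import *
im=vision.get_image("scene")[120:190,230:310]
for _ in range(1): o=readout.observe(); print(o["position"],o["dq"].round(3),o["clock"])
vision.get_image("scene"); o=readout.observe(); print(o["position"],o["clock"])
cv2.imwrite("pics/g.png",cv2.resize(im,None,fx=8,fy=8,interpolation=2)[:,:,::-1])
```

```text
[0.51687672 0.20976469 0.04457535] [-0.001  0.004  0.002  0.002  0.     0.001 -0.001] 6.5
[0.51679659 0.20977953 0.04445512] 6.55
```

View pics/g.png

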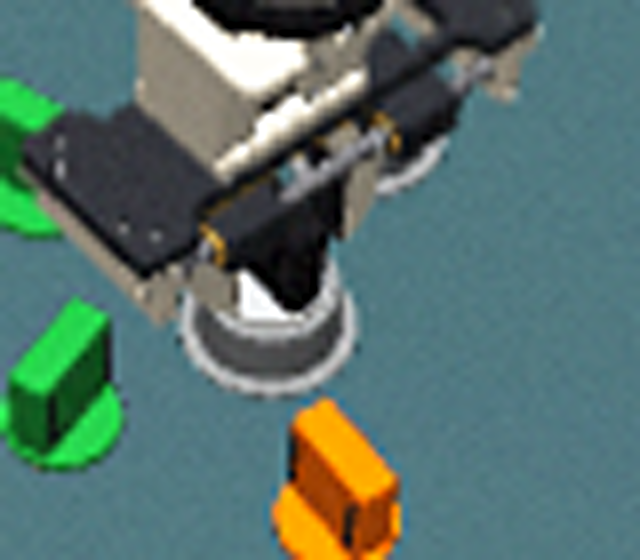

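Request:
{"fn": "carry_out", "kwargs": {
  "increments": [-1.3,-1.8,-2,0,0,0,0,0,0,0,0,0,0,0,0,0,0,0]
}}

```text
clock: 6.92
position: [0.5154, 0.208, 0.0422]
ee_rot: [-0.284, -3.129, 0.0]
force: [0.1, 1.0, 0.3]
width: 0.551
gripper_force: 0.0
```

Request:
{"fn": "carry_out", "kwargs": {
  "increments": [0,0,0,0,0,0,0,0,0,0,0,0,0,0,0,0,0,0,0,0,0,0,0,0,0,0,0,0,0,0],
  "grip": 1,
  "newtons": 45
}}

```text
clock: 7.55
position: [0.5154, 0.2082, 0.0423]
ee_rot: [0.284, 3.129, 0.0]
force: [0.1, 0.6, -0.1]
width: 0.2
gripper_force: 45.0
```

Request:
{"fn": "carry_out", "kwargs": {
  "increments": [0,0,20,0,0,0,0,0,30,0,0,0,0,0,33,0,0,0,-0.8,-24.4,0,0,0,0.0355,-0.8,-24.4,0,0,0,0.0355,-0.8,-24.4,0,0,0,0.0355,-0.8,-24.4,0,0,0,0.0355,-0.8,-24.4,0,0,0,0.0355,-0.8,-24.4,0,0,0,0.0355,-0.8,-24.4,0,0,0,0.0355,-0.8,-24.4,0,0,0,0.0355,-0.8,-24.4,0,0,0,0.0355,-0.8,-24.4,0,0,0,0.0355,0,0,0,0,0,0,0,0,0,0,0,0,0,0,0,0,0,0,0,0,0,0,0,0]
}}

```text
clock: 9.68
position: [0.5075, -0.0352, 0.1254]
ee_rot: [-0.275, 3.129, 0.0]
force: [-0.6, -0.6, -1.5]
width: 0.191
gripper_force: 45.0
```

Run:
```python
from h import *
im=vision.get_image("scene")[140:220,160:250]
o=readout.observe(); R=cv2.Rodrigues(o["ee_rot"])[0]; print(o["position"],"yaw",np.arctan2(R[1,0],R[0,0])%6.2832,R[:,2],o["joints"].round(2),o["force"],o["ft_torque"])
cv2.imwrite("pics/s.png",cv2.resize(im,None,fx=7,fy=7,interpolation=2)[:,:,::-1])
```

```text
[ 0.50743404 -0.03528746  0.12537382] yaw 3.3166867553745956 [ 9.46755882e-05  1.02442554e-04 -9.99999990e-01] [ 0.61  0.52 -0.88  1.92  0.5   0.93  1.23] [-0.25964462 -0.5758282  -0.86892136] [ 0.08911281 -0.18510814 -0.0308759 ]
```

View pics/s.png

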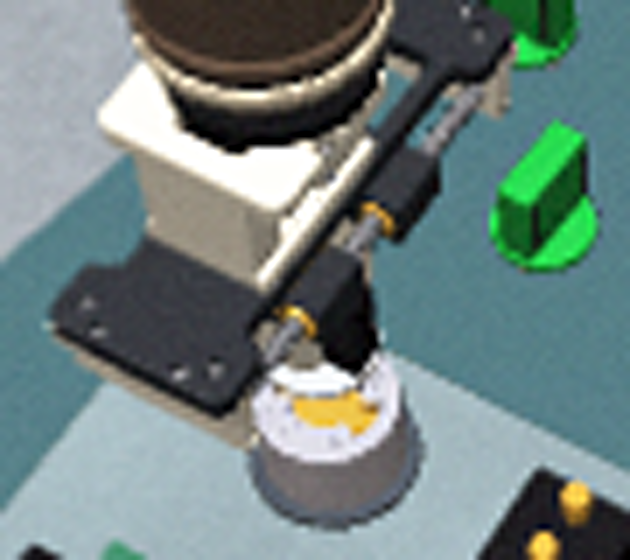

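Run:
```python
from h import *
y=.1775;R=np.array([[np.cos(y),-np.sin(y)],[np.sin(y),np.cos(y)]])
for px in ((352,370),(378,352)):
    w=plane("scene",((px[0]+.5)/7-.5+160,(px[1]+.5)/7-.5+140),.119); print(w*1e3, R.T@(w[:2]-[.5074,-.0353])*1e3)
```

```text
[527.13765087 -36.95473942 119.        ] [19.13536033 -5.11380579]
[529.1760199 -24.5355337 119.       ] [23.33455469  6.75035814]
```

Request:
{"fn": "carry_out", "kwargs": {
  "increments": [-0.6,-0.4,-10,0,0,0,0,0,-10,0,0,0,0,0,0,0,0,0,0,0,0,0,0,0]
}}

```text
clock: 10.22
position: [0.5068, -0.0362, 0.1051]
ee_rot: [0.273, -3.129, -0.0]
force: [0.5, -0.4, -1.6]
width: 0.19
gripper_force: 45.0
```

Request:
{"fn": "carry_out", "kwargs": {
  "increments": [0,0,-3,0,0,0,0,0,-3,0,0,0,0,0,-1,0,0,0,0,0,0,0,0,0]
}}

```text
clock: 10.72
position: [0.5068, -0.0363, 0.0982]
ee_rot: [0.273, -3.13, -0.0]
force: [-1.1, -0.5, -1.4]
width: 0.192
gripper_force: 45.0
```

Request:
{"fn": "carry_out", "kwargs": {
  "increments": [0,0,-3,0,0,0,0,0,-3,0,0,0,0,0,0,0,0,0]
}}

```text
clock: 11.1
position: [0.5071, -0.0363, 0.0924]
ee_rot: [-0.273, 3.129, -0.0]
force: [-0.6, -1.1, 4.4]
width: 0.19
gripper_force: 45.0
```

Request:
{"fn": "carry_out", "kwargs": {
  "increments": [0,0,-2,0,0,0,0,0,-2,0,0,0,0,0,-1.5,0,0,0,0,0,0,0,0,0]
}}

```text
clock: 11.6
position: [0.5071, -0.0362, 0.0874]
ee_rot: [-0.273, 3.129, -0.001]
force: [-2.3, -1.1, 11.4]
width: 0.192
gripper_force: 45.0
```

Request:
{"fn": "carry_out", "kwargs": {
  "increments": [0,0,-1.5,0,0,0,0,0,-1,0,0,0,0,0,0,0,0,0],
  "newtons": 55
}}

```text
clock: 11.98
position: [0.5072, -0.0363, 0.0873]
ee_rot: [-0.273, 3.128, -0.004]
force: [-14.9, -3.3, 46.9]
width: 0.197
gripper_force: 55.0
```

Request:
{"fn": "carry_out", "kwargs": {
  "increments": [0,0,1.7,0,0,0,0,0,0,0,0,-0.1,0,0,0,0,0,-0.1,0,0,0,0,0,-0.1,0,0,0,0,0,-0.1,0,0,0,0,0,0]
}}

```text
clock: 12.72
position: [0.5076, -0.0354, 0.0874]
ee_rot: [0.355, 3.119, 0.0]
force: [-4.9, 1.5, 18.2]
width: 0.194
gripper_force: 55.0
```

Request:
{"fn": "carry_out", "kwargs": {
  "increments": [0,0,0,0,0,-0.1,0,0,0,0,0,-0.1,0,0,0,0,0,-0.1,0,0,0,0,0,-0.1,0,0,0,0,0,-0.1,0,0,0,0,0,-0.1,0,0,0,0,0,-0.1,0,0,0,0,0,-0.1,0,0,0,0,0,0]
}}

```text
clock: 13.85
position: [0.5075, -0.0359, 0.0874]
ee_rot: [1.542, 2.735, 0.001]
force: [-3.9, 0.3, 18.7]
width: 0.197
gripper_force: 55.0
```

Run:
```python
from h import *
o=readout.observe(); R=cv2.Rodrigues(o["ee_rot"])[0]; print(o["position"],"yaw",np.arctan2(R[1,0],R[0,0])%6.2832-3.3195,R[:,2],o["force"],o["ft_torque"],o["joints"].round(2))
```

```text
[ 0.50749513 -0.03591993  0.08739397] yaw -1.204507864363039 [ 1.86533117e-03 -6.23711206e-04 -9.99998066e-01] [-3.86166783  0.33763545 18.68102871] [-0.05065302  0.93613451  0.11100832] [ 0.37  0.48 -0.54  1.98  0.34  0.77  0.18]
```

Request:
{"fn": "carry_out", "kwargs": {
  "increments": [0,0,0,0,0,-0.1,0,0,0,0,0,-0.1,0,0,0,0,0,-0.06,0,0,0,0,0,0]
}}

```text
clock: 14.35
position: [0.5073, -0.0361, 0.0874]
ee_rot: [1.883, 2.513, 0.001]
force: [-4.3, -0.3, 19.6]
width: 0.192
gripper_force: 55.0
```

```bash
cat > st.py <<'E'
from h import *
o=readout.observe(); R=cv2.Rodrigues(o["ee_rot"])[0]; print(o["position"],"yaw",np.arctan2(R[1,0],R[0,0])%6.2832-3.3195,o["force"],o["ft_torque"])
E
python3 st.py
```

```text
[ 0.50733079 -0.03605789  0.08736181] yaw -1.4639529387972685 [-4.3368375  -0.32014673 19.57161136] [-0.14842317  1.08473798  0.13565859]
```

Request:
{"fn": "carry_out", "kwargs": {
  "increments": [0,0,0,0,0,-0.06,0,0,0,0,0,-0.04,0,0,0,0,0,0]
}}

```text
clock: 14.72
position: [0.5073, -0.0361, 0.0874]
ee_rot: [2.006, 2.416, 0.001]
force: [-5.0, -0.2, 19.6]
width: 0.191
gripper_force: 55.0
```

```bash
python3 st.py
```

```text
[ 0.50728405 -0.03613072  0.08737103] yaw -1.5636800722002477 [-5.00359638 -0.17001366 19.63476496] [-0.17081982  1.18503847  0.06255468]
```

Request:
{"fn": "carry_out", "kwargs": {
  "increments": [0,0,0,0,0,-0.05,0,0,0,0,0,0]
}}

```text
clock: 14.98
position: [0.5073, -0.0361, 0.0874]
ee_rot: [2.065, 2.365, 0.001]
force: [-4.3, -0.0, 20.3]
width: 0.194
gripper_force: 55.0
```

```bash
python3 st.py
python3 - <<'E'
from h import *
im=np.hstack([cv2.resize(vision.get_image("scene")[150:220,165:245],None,fx=5,fy=5,interpolation=2),cv2.resize(vision.get_image("top")[190:260,262:342],None,fx=5,fy=5,interpolation=2)])
cv2.imwrite("pics/t.png",im[:,:,::-1])
E
python3 st.py
```

```text
[ 0.50733442 -0.03605892  0.08738544] yaw -1.6132302643379863 [-4.3143813  -0.04781408 20.33980859] [-0.20874477  1.07246168  0.32152303]
[ 0.50736498 -0.03605578  0.08738185] yaw -1.6127417474362107 [-4.74951487  0.32703141 18.38623471] [-0.13101535  1.07961468  0.2850547 ]
```

View pics/t.png

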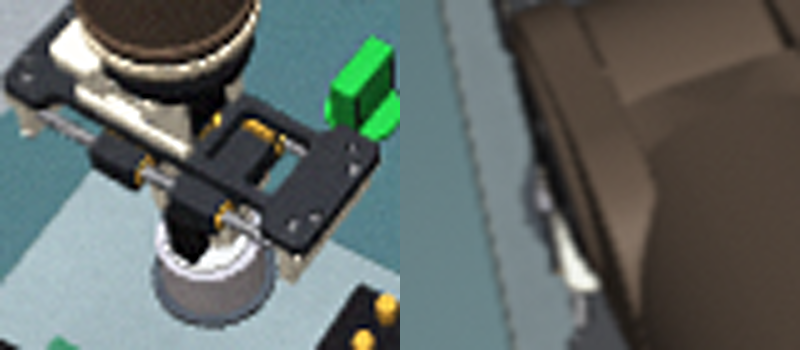

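Request:
{"fn": "carry_out", "kwargs": {
  "increments": [0,0,0,0,0,-0.03,0,0,0,0,0,0,0,0,0,0,0,0]
}}

```text
clock: 15.45
position: [0.5082, -0.0361, 0.0874]
ee_rot: [2.1, 2.333, 0.003]
force: [-2.9, 0.8, 14.8]
width: 0.196
gripper_force: 55.0
```

```bash
python3 st.py
```

```text
[ 0.50819993 -0.03605383  0.08742965] yaw -1.6436322640013086 [-2.9482598   0.82579596 14.82920807] [-0.16247226  0.24606437 -0.06521958]
```

Request:
{"fn": "carry_out", "kwargs": {
  "increments": [0,0,0,0,0,-0.03,0,0,0,0,0,0]
}}

```text
clock: 15.7
position: [0.5083, -0.0359, 0.0874]
ee_rot: [2.134, 2.302, 0.003]
force: [-1.5, 0.3, 15.0]
width: 0.195
gripper_force: 55.0
```

```bash
for i in 1 2 3; do python3 st.py;  python3 -c "
from h import *; vision.get_image('top')"; done
```

```text
[ 0.50834706 -0.03594288  0.08741746] yaw -1.6733179078961917 [-1.48991444  0.26424901 15.04278759] [-0.08538991  0.18560407  0.15155131]
[ 0.50835406 -0.03594509  0.08740968] yaw -1.6730560070890856 [-1.96352697 -0.02658538 15.54825793] [-0.18113744  0.18839653  0.19624365]
[ 0.50838356 -0.0359505   0.08742588] yaw -1.6730133695076708 [-1.91571365  0.64089402 14.75939055] [-0.13982649  0.16792959  0.20578425]
```

Request:
{"fn": "carry_out", "kwargs": {
  "increments": [0,0,-0.3,0,0,-0.015,0,0,0,0,0,0,0,0,0,0,0,0]
}}

```text
clock: 16.23
position: [0.5085, -0.0359, 0.0874]
ee_rot: [2.151, 2.286, 0.004]
force: [-2.8, 0.6, 19.1]
width: 0.193
gripper_force: 55.0
```

```bash
for i in 1 2 3; do python3 st.py;  python3 -c "
from h import *; vision.get_image('top')"; done
```

```text
[ 0.50846249 -0.03585867  0.08739612] yaw -1.6875427137809536 [-2.84304661  0.63124761 19.0695829 ] [-0.16878769  0.41687214  0.31246898]
[ 0.50842654 -0.03583067  0.08738067] yaw -1.6874993525387976 [-2.56731742  1.13650956 18.35246752] [-0.12878278  0.48726086  0.33044803]
[ 0.5084497  -0.0358935   0.08740245] yaw -1.6875978731025385 [-2.1400813   0.4128007  18.13550448] [-0.23907695  0.44203041  0.31494113]
```

Run:
```python
from h import *
cv2.imwrite("pics/end.png",cv2.resize(vision.get_image("scene")[110:290,130:350],None,fx=3,fy=3,interpolation=2)[:,:,::-1])
```

```text
(no output)
```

View pics/end.png

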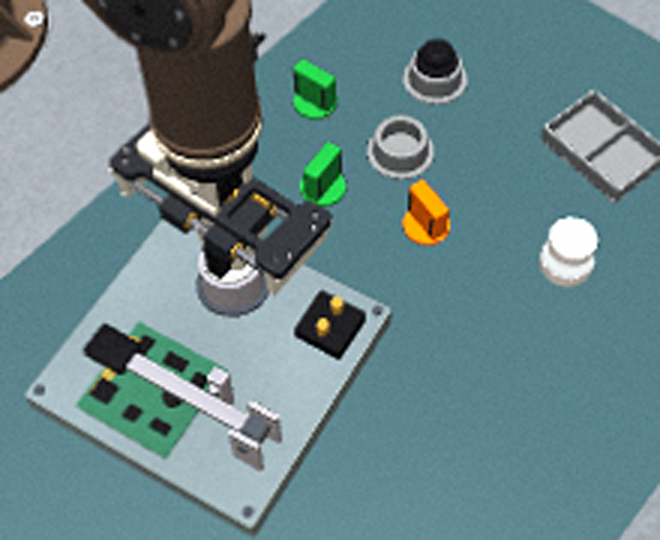

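The picture shows the lever still down, with its pad at about (112,347) in the crop. The plug sits in the socket at (230,275), still gripped. The dust plug, jar and tray have not moved, so I'm handing in.

```bash
python3 -c "
from cell import arm; print(arm.sign_off())"
```

```text
the job is handed in; nothing more can be done
None
```

The job is handed in at about 16.5 s: the lever is latched down, and the test plug is seated, turned clockwise until the torque showed it had stopped, and still gripped. The one uncertainty is that the gripper turned 1.69 rad, past the 1.55 rad expected, so it probably slipped a little on the bar.

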